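# Post spent fuses through the scrap bin's spring flap

## Robot

A 6-joint arm with a two-finger parallel gripper is mounted at the origin on the work surface. World frame = base frame: x ahead of the robot, y to its left, z up, the work surface at z = 0. Lengths are in m, angles in rad, forces in N, time in s.
With the tool pointing down it reaches from about 0.375 to 0.75 m from the base axis. Payload 9 kg.
Tool frame: the origin (TCP) lies midway between the tips of the shut fingers; the grasp point (between the pads) lies 19 mm behind it (manip.grip_depth is the distance from the TCP to the grasp point, in m); z points along the fingers, y is the line along which they close (so a half turn about z gives the same grasp; the last joint's range is limited). The gripper opens to 85 mm and grips with 20 to 120 N. Pads are 22 mm wide; open, the fingers measure 114 mm over their backs; the gripper's body (76 mm by 85 mm) begins 54 mm behind the grasp point. The pads swing forward as they close: fully open they stand 13 mm farther back than shut.
Start: joints at [-1.403, 0.104, 0.097, 1.564, 0, 1.353], TCP at [0.226, -0.556, 0.231] pointing down, gripper open.
Joint ranges: [-2.99, 2.99], [-0.84, 1.86], [-1.1, 1.16], [-1.84, 2.11], [-1.51, 1.56], [-3.14, 3.14]. Speed limits (rad/s): [2.22, 2.22, 2.57, 3.14, 3.14, 3.14].

## Interface

Orientations are given as a unit quaternion [x, y, z, w].
In Python, from cell import sensors, vision, manip, spotter gives the robot as it stands.
- The arm moves only by the tool play_rows, never from a script. Its argument "motion" is a list of rows, each a list of 7 numbers: the turn, a rotation vector about the tool's x, y, z scaled (see below), then the shift along the tool's x, y, z scaled (see below), then the closure, from 0 (fully open) to 1 (shut). In form: [[ax, ay, az, dx, dy, dz, gripper], ...]. A call has 1 to 12 rows; each row is the pose to reach, as a shift and turn from the pose commanded when the call began, along the tool's axes at that moment; what a row does not reach only later rows make up. The controller multiplies each number of a shift by 0.2 m and each number of a turn by 45 degrees. A row lasts 1/8 s, in which the tool goes at most 62.5 mm and 10.7 degrees, less where a joint would pass 70% of its speed; a pose out of reach is approached as far as the arm can. A call with a number of a shift or a turn outside -1 to 1 is refused whole. A call with a gripper value outside its range is refused whole. The fingers move at their own pace and stop on an object; "grip_force" is the grip in N (left out, the last holds). Time passes only in rows, so rows that repeat a pose let the fingers close. It gives the time, the measured TCP pose, the force, the opening and the grip force at its end, in the units of the state.
- sensors.get_obs(): the state, without advancing time (a new reading comes with each control period).
- vision.read_camera(name): name is "scene" or "top" or "wrist"; returns a dict with "color" (400x640x3 uint8, red, green, blue), "intrinsics" (3x3 intrinsics, pixels), "eye" and "orientation" of the camera in the world. Camera axes: x right, y down, z forward; pixel columns grow to the right and rows downward; lengths in m; the calibration is good to about 2 mm. The wrist camera is an equidistant fisheye: a pixel r from the principal point sees the ray r / f radians off the axis. A picture is of the moment at which its call begins. There is no depth.
- manip.finish_job(): hands the job in; it is judged then, once.
Trained networks look in a picture, given as the dict that the camera call returned (one of the last four; its "shot" number tells which), for a name from the list of things; names that differ only in an ending like _2 or _b are one class to them, and where a whole thing is asked for, a point or a joint stands for the part that bears it (a point fixed in the world has none). Each returns a list of dicts, best first, with "score" (0 to 1); they miss things now and then, are a little off and sometimes report something else, mostly with a low value. They report only what shows in the picture. A call takes as long as a camera call. They do not tell look-alikes from the thing itself.
- spotter.regions_of(name, picture): "mask" (400x640 bool, what is visible of it) and "box" ([left, top, right, bottom] in pixels, round what is visible of it).
The state is a dict: "clock": time; "joint_pos": joint angles; "qvel": joint speeds; "joint_torque": joint torques, N m; "tool_pos": TCP position; "tcp_rot": TCP orientation; "wrist_force": force on the tool from outside, world axes, zero at the start; "torque": the same for the moment, N m; "finger_gap": finger opening in m; "grip_force": force on a finger pad.
Only numpy, scipy, OpenCV 4.12 (cv2) and the standard library are available. Lean on these libraries where they do the work, as an engineer would, in place of code of your own. Each camera call takes 0.05 s, during which the arm holds its last target. There are 200 camera calls.

## Task

Push the scrap bin's dust cover fully open by its red tab, pick up the scoop of spent fuses by its handle, press the bin's spring flap down with the scoop's lip, not with the gripper, and tip all three fuses through into the bin. Draw the scoop out so that the flap shuts, stand the scoop upright in the middle of its black mat and let go, then push the dust cover fully shut again. Leave the other things on the bench where they are.

Things in the scene. Friction and masses are not known exactly. Their poses are not given: they have to be found in the camera images.
- bin: Fixed olive-green hollow steel bin, 250 long (x) x 130 wide (y) x 130 high. Origin: centre of its underside, z up. In its flat top (z 130, 6 thick) is one mouth, x -105 to -30, y -50 to +50, filled by a spring flap and hidden at the start by a sliding cover. Walls 5. Pour from its -x end towards +x. Dark guide rails on the top's long edges reach z 139 (look only).
- mouth (a point): Point on the flap's hinge line, middle of the mouth's near (-x) edge, level with the bin's top: bin frame (-104, 0, 130). The bin's -x end face lies 21 before it.
- flap (a joint): Spring flap, steel, 72 long (from the hinge along the bin's +x) x 96 wide x 4 thick, hinged at the mouth's -x edge. 0 = shut, flush with the bin's top; grows to 1.25 rad as its free edge is pressed down into the bin. Spring 0.06 N m when shut, rising 0.06 N m per rad (about 1.3 N to start it, 2 N at 0.7 rad, 45 from the hinge). Shuts by itself; the fuses' weight does not open it.
- flap_edge (a point): Middle of the flap's free edge, top face.
- cover (a joint): Grey dust cover, flat plate 88 (along the bin's x) x 116 x 5 thick, lying on the bin's top and sliding along the bin's +x. 0 = fully shut over the mouth; 0.105 m = fully open, mouth quite free; hard stops at both ends. About 1.5 N of friction; stays where it is left. May start up to 15 mm open.
- tab (a point): Middle of the top edge of the cover's upright red tab: a plate 10 thick (bin x) x 60 wide (bin y), rising 32 above the cover plate; its top is at z 167.5 over the table. It stands in the middle of the cover and moves with it. Push either broad face.
- mat: Fixed black rubber mat, 200 (its x) x 120 x 3 thick, home of the scoop. Origin: centre of its underside.
- scoop: Loose aluminium scoop, about 0.2 kg (+-30 %), orange handle behind. Origin: underside, z up, x towards the spout, y across. Trough x -45 to +40, 72 wide (66 inside), walls 24 high; floor rises 10 deg to the front (z 18 to 33), so fuses lie at the back wall until it is tipped. From x = 40 a spout plate 35 long, 3 thick, 72 wide is bent down 32 deg below level. Foot bar 8 thick under x = -12.
- scoop_lip (a point): Middle of the end edge of the spout (the lip): scoop frame (69.7, 0, 14.5).
- scoop_handle (a point): Top centre of the upright handle block, scoop frame (-67.5, 0, 85). The block is 34 long (x), 20 thick (y) and reaches from z 85 down to the mat; flat sides, grip it across its 20 mm.
- fuse0: Spent cartridge fuse, white ceramic tube with brass end caps, 14 diameter x 51 long, about 20 g. Origin at its centre; its y axis is the tube's axis. Starts lying across the scoop's trough, against the back wall or the next fuse; rolls freely.
- fuse1: Spent cartridge fuse, white ceramic tube with brass end caps, 14 diameter x 51 long, about 20 g. Origin at its centre; its y axis is the tube's axis. Starts lying across the scoop's trough, against the back wall or the next fuse; rolls freely.
- fuse2: Spent cartridge fuse, white ceramic tube with brass end caps, 14 diameter x 51 long, about 20 g. Origin at its centre; its y axis is the tube's axis. Starts lying across the scoop's trough, against the back wall or the next fuse; rolls freely.
- screwdriver: Bystander: red screwdriver 170 long lying between scoop and bin.
- jar: Bystander: amber glass jar, 44 diameter, 65 high.
- tape: Bystander: roll of black tape, 72 diameter, 19 high.
- meter: Bystander: grey and orange clamp meter, about 190 x 80 x 33 high.
- wrench: Bystander: steel wrench 160 long.
- terminals: Bystander: white terminal strip 100 x 22 x 20 high.
Mind the look-alikes: they are no part of the job. Several things have the shape of the mat; the one meant has the colours described above. Several things have the shape of the scoop; the one meant has the colours described above.

How it is judged:
By the outcome, as a careful person would: the job done as asked, in the order asked, and still so for the second after the job is handed in, with the robot touching nothing.
It also fails if it takes over 67 s, if anything falls off the work surface, if the arm or the gripper's body presses on something with over 40 N, if the wrist force passes 120 N, or if a joint passes its speed limit or range.

## Working session

There is one attempt and no reset: what is moved stays moved. The work goes in short steps, Python scripts to look and compute and a tool call to move; the robot and the scene stay as the last step left them, time stands still between calls to the robot, and variables do not carry over. Pictures are saved under pics/ and viewed, at most 10 in all, crops included, and the job is handed in when it is done.

Besides the shell and the picture viewer there is one more tool, called after "Call:" by a JSON object that holds its "api" and its "payload". play_rows: Moves the arm, as the interface text tells. Its arguments: {"type":"object","properties":{"motion":{"type":"array","items":{"type":"array","items":{"type":"number"}}},"grip_force":{"type":"number"}},"required":["motion"]}

```bash
mkdir -p pics; ls; python3 - <<'E'
from cell import sensors, vision, manip, spotter
import cv2,numpy as np
o=sensors.get_obs(); print(o)
for n in ["scene","top"]:
    p=vision.read_camera(n); cv2.imwrite(f"pics/{n}0.png",p["color"][:,:,::-1])
    print(n,p["intrinsics"],p["eye"],p["orientation"],p["shot"])
    for t in ["bin","tab","mat","scoop","cover","fuse0"]:
        for r in spotter.regions_of(t,p): print(t,round(r["score"],2),r["box"])
E
```

```text
pics
{'clock': 0.0, 'joint_pos': array([-1.40273959e+00,  1.04683353e-01,  9.64470354e-02,  1.56387866e+00,
        1.28188258e-05,  1.35312218e+00]), 'qvel': array([ 0.00239733, -0.00110265,  0.00088761, -0.00050844,  0.00112145,
        0.00038831]), 'joint_torque': array([ 9.45875727e-04, -5.56925476e+01,  5.03653693e+01,  1.69354066e-02,
       -2.50098310e-04, -1.28867566e-05]), 'tool_pos': array([ 0.22571216, -0.55556978,  0.23051942]), 'tcp_rot': array([ 9.81458828e-01,  1.91671945e-01,  2.27627667e-05, -6.58963401e-04]), 'wrist_force': array([-0.84730314,  0.24725097, -0.31972275]), 'torque': array([ 0.01281687, -0.01035329,  0.01989783]), 'grip_force': 0.0, 'finger_gap': 0.08550885410751513}
scene [[507.61623153   0.         322.96339621]
 [  0.         507.61623153 192.37497006]
 [  0.           0.           1.        ]] [1.60216717 0.59190386 1.09633129] [ 0.43064207  0.78774928 -0.38789452 -0.20865356] 1
bin 0.69 [359.4, 204.2, 460.7, 298.3]
bin 0.54 [483.0, 224.1, 493.9, 260.6]
tab 0.8 [368.2, 205.1, 411.7, 235.9]
mat 0.77 [225.0, 132.6, 275.3, 160.5]
mat 0.57 [275.3, 20
[... 167 characters left out ...]
0.3, 198.5]
top [[430.07891024   0.         317.54842851]
 [  0.         430.07891024 201.67947661]
 [  0.           0.           1.        ]] [ 0.33613122 -0.10250152  1.4649864 ] [ 0.70603395 -0.70463446  0.05008999 -0.04997325] 2
bin 0.68 [177.5, 163.2, 263.1, 212.8]
tab 0.8 [220.1, 167.6, 252.4, 205.2]
mat 0.87 [310.5, 190.6, 374.4, 236.7]
mat 0.64 [435.4, 240.3, 500.0, 286.8]
mat 0.32 [281.6, 213.1, 291.4, 242.4]
scoop 0.77 [325.2, 194.3, 369.5, 223.6]
scoop 0.69 [279.2, 212.0, 291.2, 242.3]
scoop 0.56 [327.8, 257.9, 363.4, 303.2]
cover 0.59 [222.6, 167.3, 256.7, 207.9]
fuse0 0.45 [341.1, 202.3, 353.6, 217.0]
fuse0 0.41 [352.5, 202.5, 358.4, 216.3]
fuse0 0.2 [325.7, 199.7, 371.6, 221.4]
```

```bash
python3 - <<'E'
import cv2
a=cv2.imread("pics/top0.png")[130:330,150:530]; cv2.imwrite("pics/topc.png",cv2.resize(a,(798,420),interpolation=cv2.INTER_CUBIC))
a=cv2.imread("pics/scene0.png")[110:320,200:500]; cv2.imwrite("pics/scenec.png",cv2.resize(a,(800,560),interpolation=cv2.INTER_CUBIC))
E
```

```text
(no output)
```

View pics/topc.png

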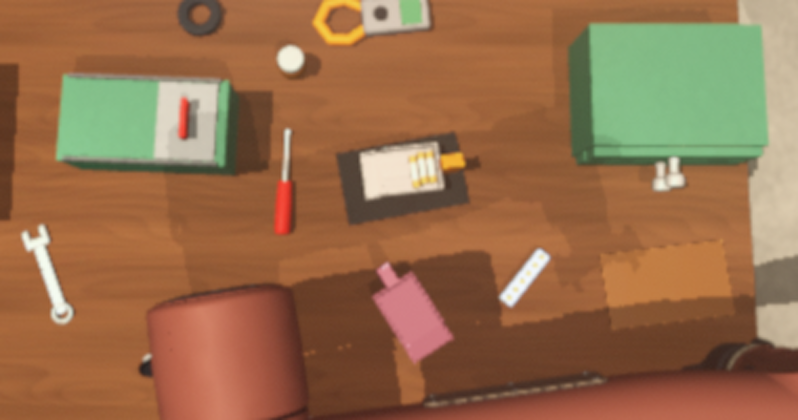

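View pics/scenec.png

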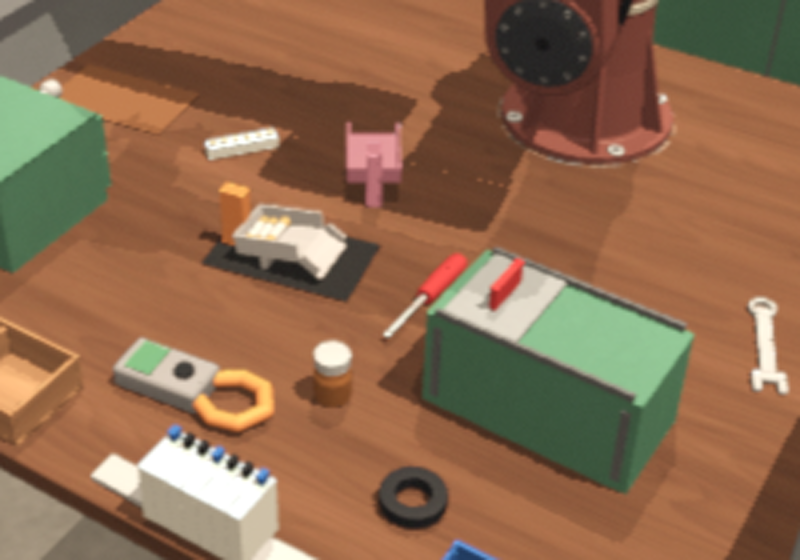

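Top view: the bin is on the left, its -x end facing right. The black mat with the orange-handled scoop is in the centre, and the pink scoop, screwdriver and brown mat look like decoys or bystanders. I'll fit silhouettes in both views.

```bash
cat > h.py <<'E'
from cell import sensors, vision, manip, spotter
import cv2,numpy as np
from scipy.spatial.transform import Rotation as R
from scipy.optimize import minimize
def proj(p,X):
    c=(np.asarray(X)-p["eye"])@R.from_quat(p["orientation"]).as_matrix(); K=p["intrinsics"]
    if p.get("fish"):
        r=np.hypot(c[:,0],c[:,1]); t=np.arctan2(r,c[:,2]); return np.c_[K[0,0]*t*c[:,0]/r+K[0,2],K[1,1]*t*c[:,1]/r+K[1,2]]
    q=c@K.T; return q[:,:2]/q[:,2:]
def ray(p,uv,z):
    uv=np.atleast_2d(np.asarray(uv,float)); K=p["intrinsics"]; a=(uv-K[:2,2])/K[0,0]
    if p.get("fish"):
        r=np.linalg.norm(a,axis=1,keepdims=True); d=np.c_[np.sin(r)*a/r,np.cos(r)]
    else: d=np.c_[a,np.ones(len(a))]
    d=d@R.from_quat(p["orientation"]).as_matrix().T
    return p["eye"]+d*((z-p["eye"][2])/d[:,2])[:,None]
def box(x0,x1,y0,y1,z0,z1): return np.array([[x,y,z] for x in(x0,x1) for y in(y0,y1) for z in(z0,z1)])/1000.
BIN=[box(-125,125,-65,65,0,130),box(-125,125,-65,65,130,138)]
BIN=[box(-125,125,-65,65,0,136)]
SC=[box(-84.5,-50.5,-10,10,0,85),np.array([[x,y,z] for y in(-36,36) for x,z in((-45,18),(-45,42),(40,57),(40,30))])/1000.,
    np.array([[x,y,z] for y in(-36,36) for x,z in((40,33),(69.7,14.5),(68,12),(38,30))])/1000.,box(-52,-43,-8,8,25,42)]
MAT=[box(-100,100,-60,60,0,3)]
def place(parts,x,y,a,z=0):
    M=R.from_euler('z',a).as_matrix(); return [q@M.T+[x,y,z] for q in parts]
def sil(p,parts,S=4):
    im=np.zeros((400*S,640*S),np.uint8)
    for q in parts:
        h=cv2.convexHull(np.float32(proj(p,q)*S+S/2-.5)); cv2.fillConvexPoly(im,np.int32(np.round(h*16)),1,shift=4)
    return cv2.resize(im.astype(np.float32),(640,400),interpolation=cv2.INTER_AREA)
def fit(obs,parts,x0,z=0,ignore=None):
    def f(v):
        s=0
        for p,m in obs:
            a=sil(p,place(parts,v[0],v[1],v[2]*10,z)); w=1 if ignore is None else 1-ignore[id(p)]
            s+=(np.abs(a-m)*w).sum()/(m.sum()+1)
        return s
    x0=np.array([x0[0],x0[1],x0[2]/10])
    best=None
    for d in (.02,.006,.003):
        sx=np.vstack([x0]+[x0+d*e for e in np.eye(3)]); r=minimize(f,x0,method='Nelder-Mead',options=dict(initial_simplex=sx,xatol=1e-4,fatol=1e-5)); x0=r.x
    return [x0[0],x0[1],x0[2]*10],r.fun
def best(name,p,pt=None):
    rs=spotter.regions_of(name,p)
    for r in rs:
        b=r["box"]
        if pt is None or (b[0]<=pt[0]<=b[2] and b[1]<=pt[1]<=b[3]): return r["mask"].astype(np.float32)
def world(o): return R.from_quat(o["tcp_rot"]).as_matrix()
E
python3 - <<'E'
from h import *
T=vision.read_camera("top");S=vision.read_camera("scene")
print(R.from_quat(T["orientation"]).as_matrix().round(2))
b=ray(T,[[150+148/2.1,130+118/2.1]],.13)[0]; h=ray(T,[[150+453/2.1,130+161/2.1]],.088)[0]; l=ray(T,[[150+361/2.1,130+178/2.1]],.015)[0]
print("rough bin",b,"handle",h,"lip",l, np.arctan2(*(l-h)[1::-1]))
ob=[(T,best("bin",T,(200,185))),(S,best("bin",S,(430,250)))]
ys=[o[1].sum() for o in ob]; print(ys)
hsv=[cv2.cvtColor(p["color"],cv2.COLOR_RGB2HSV) for p in (T,S)]
yaw=np.arctan2(*( ray(T,[[150+60/2.1,130+118/2.1]],.13)-ray(T,[[150+225/2.1,130+124/2.1]],.13))[0][1::-1]);print(yaw)
for o in (ob,ob[:1],ob[1:]): print("bin",fit(o,BIN,[b[0],b[1],yaw]))
os_=[(T,best("scoop",T,(346,210))),(S,best("scoop",S,(300,195)))]
y2=np.arctan2(*(l-h)[1::-1]); c=h+np.array([np.cos(y2),np.sin(y2),0])*.0675
for o in (os_,os_[:1],os_[1:]): print("scoop",fit(o,SC,[c[0],c[1],y2],.003))
om=[]
for p,s,pt in((T,os_[0][1],(340,213)),(S,os_[1][1],(310,210))):
    m=best("mat",p,pt); om.append((p,m)); 
ig={id(p):cv2.dilate(s,np.ones((5,5))) for p,s in os_}
for o in (om,om[:1],om[1:]): print("mat",fit(o,MAT,[c[0],c[1],y2],0,ig))
tb=best("tab",T); v,u=np.nonzero(tb); print("tab",u.mean(),v.mean(),ray(T,[[u.mean(),v.mean()]],.16))
red=(cv2.inRange(hsv[0],(0,150,110),(8,255,255))>0); red[:,:220]=0; red[:,260:]=0; red[:165]=0; red[210:]=0
v,u=np.nonzero(red);print("red",len(u),ray(T,[[u.mean(),v.mean()],[u.min(),v.mean()],[u.max(),v.mean()]],.1675))
E
```

```text
[[ 0.   -0.99  0.14]
 [-1.   -0.   -0.  ]
 [ 0.   -0.14 -0.99]]
rough bin [0.57517082 0.20347562 0.13      ] handle [ 0.51651346 -0.25808827  0.088     ] lip [ 0.49809646 -0.11739718  0.015     ] 1.7009600232850908
[np.float32(3806.0), np.float32(6030.0)]
1.535967562982547
bin ([np.float64(0.5742893940390388), np.float64(0.21162470680021372), np.float64(1.5340272511698454)], np.float64(0.056086450815200806))
bin ([np.float64(0.5744615141694742), np.float64(0.21168664283380909), np.float64(1.53409075608549)], np.float64(0.027728525921702385))
bin ([np.float64(0.5728311892853016), np.float64(0.2110487878276315), np.float64(1.5413184649384921)], np.float64(0.02666431851685047))
scoop ([np.float64(0.5105090670563273), np.float64(-0.18806774310446367), np.float64(1.7153804763721463)], np.float64(0.7024762630462646))
scoop ([np.float64(0.5107618802949945), np.float64(-0.18863547924444263), np.float64(1.7155127005711257)], np.float64(0.38311687111854553))
scoop ([np.float64(0.5101275510843766), np.float64(-0.18788192853990734), np.float64(1.7319420880392145)], np.float64(0.3152426779270172))
mat ([np.float64(0.5026225046800348), np.float64(-0.18340638616174024), np.float64(1.7551722687524216)], np.float64(0.2500516474246979))
mat ([np.float64(0.5024072567310841), np.float64(-0.18339728090916071), np.float64(1.7506899924284456)], np.float64(0.15527912974357605))
mat ([np.float64(0.5026481291165367), np.float64(-0.18339929423787218), np.float64(1.7606877124935807)], np.float64(0.09214186668395996))
tab 238.2564841498559 187.0393852065322 [[0.56725521 0.14175483 0.16      ]]
red 59 [[0.56941617 0.1433111  0.1675    ]
 [0.569408   0.14736051 0.1675    ]
 [0.56942654 0.13817145 0.1675    ]]
```

```bash
cat >> h.py <<'E'
def tr(a,phi=0): return R.from_euler('z',a)*R.from_euler('y',phi)*R.from_matrix(np.diag([1,-1,-1.]))
def go(steps,pos=None,q=None):
    """steps: list of (xyz,a,phi deg); prints rows relative to the start pose"""
    o=sensors.get_obs()
    P0=o["tool_pos"] if pos is None else np.array(pos); R0=R.from_quat(o["tcp_rot"]) if q is None else q
    for xyz,a,phi in steps:
        d=R0.inv().apply(np.array(xyz)-P0); w=(R0.inv()*tr(a,np.radians(phi))).as_rotvec()
        print("row",(np.degrees(w)/45).round(3).tolist()+(d/.2).round(3).tolist(),"mm",round(np.linalg.norm(d)*1000),"deg",round(np.degrees(np.linalg.norm(w)),1))
E
python3 - <<'E'
from h import *
go([((.36,-.42,.30),.95,0)])
q=tr(.95); go([((.42,-.24,.32),1.534,0)],(.36,-.42,.30),q)
E
```

```text
row [0.0, 0.0, -0.718, 0.877, -0.377, -0.343] mm 203 deg 32.3
row [0.0, 0.0, -0.744, 0.907, -0.279, -0.1] mm 191 deg 33.5
```

Call:
{"api": "play_rows", "payload": {"motion": [[0,0,-0.24,0.29,-0.12,-0.15,0],[0,0,-0.48,0.58,-0.25,-0.3,0],[0,0,-0.72,0.88,-0.38,-0.34,0],[0,0,-0.72,0.88,-0.38,-0.34,0]]}}

```text
clock: 1.65
tool_pos: [0.3624, -0.4173, 0.3009]
tcp_rot: [0.888, 0.46, 0.0, 0.001]
wrist_force: [-0.8, 0.2, 0.3]
finger_gap: 0.0853
grip_force: 0.0
```

Call:
{"api": "play_rows", "payload": {"motion": [[0,0,-0.25,0.3,-0.1,-0.05,0],[0,0,-0.5,0.6,-0.2,-0.1,0],[0,0,-0.74,0.91,-0.28,-0.1,0],[0,0,-0.74,0.91,-0.28,-0.1,0]]}}

```text
clock: 2.15
tool_pos: [0.4212, -0.236, 0.3198]
tcp_rot: [0.719, 0.695, 0.0, 0.001]
wrist_force: [-0.7, -0.4, -0.2]
finger_gap: 0.0853
grip_force: 0.0
```

```bash
python3 - <<'E'
from h import *
o=sensors.get_obs(); print(o["clock"],o["tool_pos"],tr(1.534).inv().as_matrix().shape,(tr(1.534).inv()*R.from_quat(o["tcp_rot"])).as_rotvec())
p=vision.read_camera("wrist"); cv2.imwrite("pics/w1.png",p["color"][:,:,::-1]); p["fish"]=1
print(p["intrinsics"],p["eye"],R.from_quat(p["orientation"]).as_matrix().round(2))
for n in ("scoop","scoop_handle","mat","scoop_lip"):
    for r in spotter.regions_of(n,p): print(n,round(r["score"],2),r["box"])
import pickle; pickle.dump(p,open("w1.pkl","wb"))
E
```

```text
2.15 [ 0.42122418 -0.23598887  0.31983136] (3, 3) [-0.00088029 -0.00053834 -0.00345548]
[[309.70691629   0.         324.09945146]
 [  0.         309.70691629 201.94763875]
 [  0.           0.           1.        ]] [ 0.42298229 -0.15440176  0.46341018] [[ 1.   -0.03 -0.01]
 [-0.03 -0.95 -0.32]
 [-0.    0.32 -0.95]]
scoop 0.98 [353.1, 73.3, 417.0, 194.1]
scoop 0.66 [186.7, 92.8, 283.5, 182.6]
scoop 0.26 [322.0, 47.4, 421.7, 186.1]
scoop_handle 0.76 [183.6, 94.5, 280.7, 175.7]
scoop_handle 0.74 [355.6, 74.2, 414.0, 195.4]
mat 0.91 [242.7, 304.2, 321.0, 357.4]
scoop_lip 0.91 [356.1, 72.6, 416.4, 195.2]
scoop_lip 0.8 [181.9, 93.3, 281.9, 180.5]
```

View pics/w1.png

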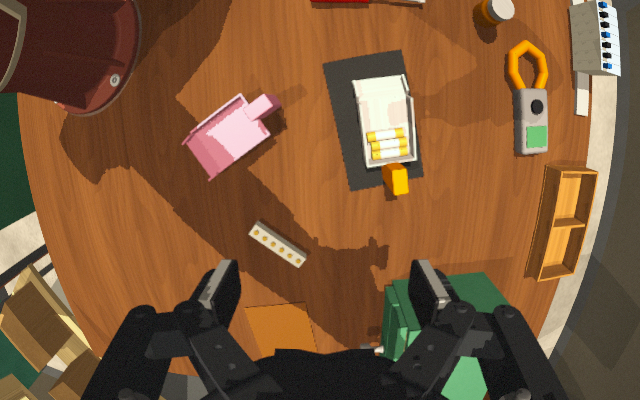

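Wrist picture: the scoop spans px 353–417 × 73–194, its orange handle is near (397,180), and the mat corners are about (323,63), (400,50), (423,177) and (350,191).

```bash
python3 - <<'E'
from h import *
import pickle
p=pickle.load(open("w1.pkl","rb"))
m=[[323,63],[400,50],[423,177],[350,191]]
c=ray(p,m,.003); print(c.round(4)); 
print("mat",c.mean(0), "sides",[round(np.linalg.norm(c[i]-c[(i+1)%4]),4) for i in range(4)], [np.arctan2(*(c[i]-c[j])[1::-1]) for i,j in((0,3),(1,2))])
# handle colour, white trough
hsv=cv2.cvtColor(p["color"],cv2.COLOR_RGB2HSV)
org=cv2.inRange(hsv,(8,180,120),(25,255,255)); org[:,:375]=0; org[:,420:]=0; org[:160]=0; org[200:]=0
wh=cv2.inRange(hsv,(0,0,125),(180,90,255)); wh[:,:345]=0;wh[:,425:]=0;wh[:60]=0;wh[175:]=0
tot=cv2.morphologyEx(cv2.bitwise_or(org,wh),cv2.MORPH_CLOSE,np.ones((7,7)))
n,l,s,_=cv2.connectedComponentsWithStats(tot); k=1+np.argmax(s[1:,4]); M=(l==k).astype(np.float32); print(s[k])
cv2.imwrite("pics/m.png",M*255)
for x in ((M,"all"),):
  print("scoop",fit([(p,M)],SC,[.5105,-.188,1.72],.003))
Hn=[SC[0]]; print("handle only",fit([(p,(org>0).astype(np.float32))],Hn,[.5105,-.188,1.72],.003))
try:
    rs=[]
except Exception: pass
v=fit([(p,M)],SC,[.5105,-.188,1.72],.003)[0]
im=p["color"][:,:,::-1].copy()
for q in place(SC,*v,.003)+place(MAT,*c.mean(0)[:2],1.73): cv2.polylines(im,[cv2.convexHull(np.float32(proj(p,q))).astype(int)],1,(0,0,255),1)
cv2.imwrite("pics/w1f.png",cv2.resize(im[30:210,300:450],(600,720),interpolation=cv2.INTER_CUBIC)[:600])
a=v[2]; print("handle",v[0]-.0675*np.cos(a),v[1]-.0675*np.sin(a))
go([((.56,-.06,.25),1.534,0)]); go([((.567,.105,.15),1.534,0)],(.56,-.06,.25),tr(1.534))
E
```

```text
[[ 0.4231 -0.0971  0.003 ]
 [ 0.5374 -0.0765  0.003 ]
 [ 0.5755 -0.2728  0.003 ]
 [ 0.4585 -0.2927  0.003 ]]
mat [ 0.49862538 -0.18478321  0.003     ] sides [np.float64(0.1162), np.float64(0.1999), np.float64(0.1187), np.float64(0.1988)] [np.float64(1.749903748431303), np.float64(1.7626182622598972)]
[ 352   74   68  126 5450]
scoop ([np.float64(0.5090042522660476), np.float64(-0.19009125417307873), np.float64(1.6996345729976368)], np.float64(0.23007246851921082))
handle only ([np.float64(0.50530845906874), np.float64(-0.19964870700887466), np.float64(1.8214318118432435)], np.float64(0.3336910009384155))
handle 0.5176767943266698 -0.25703180252911434
row [-0.001, -0.0, -0.006, 0.928, 0.663, 0.344] mm 238 deg 0.3
row [0.0, 0.0, 0.0, 0.826, 0.005, 0.5] mm 193 deg 0.0[ WARN:0@0.055] global loadsave.cpp:1063 imwrite_ Unsupported depth image for selected encoder is fallbacked to CV_8U.
```

View pics/w1f.png

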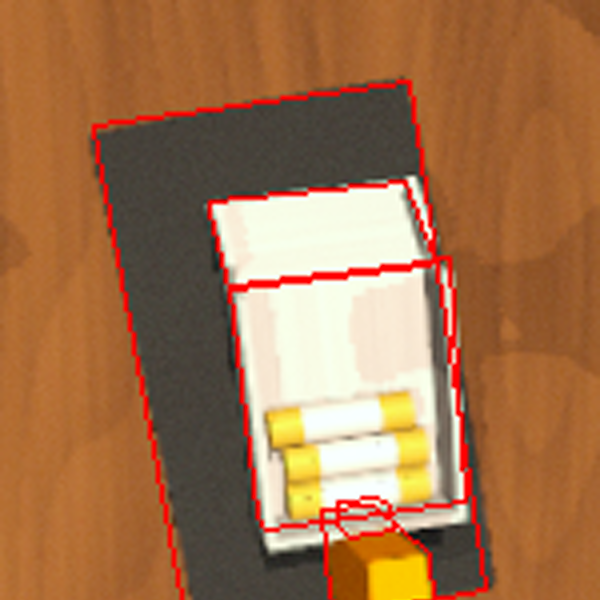

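Overlay fits well: the scoop sits about 13 mm right of the mat's middle. Now I'll open the cover.

Call:
{"api": "play_rows", "payload": {"motion": [[0,0,0,0.25,0.18,0,1],[0,0,0,0.5,0.36,0.1,1],[0,0,0,0.75,0.54,0.2,1],[0,0,0,0.93,0.663,0.344,1],[0,0,0,0.93,0.663,0.344,1]]}}

```text
clock: 3.02
tool_pos: [0.5598, -0.0564, 0.2469]
tcp_rot: [0.72, 0.694, -0.001, -0.002]
wrist_force: [0.3, -0.5, 0.1]
finger_gap: -0.0003
grip_force: 0.0
```

```bash
python3 - <<'E'
from h import *
o=sensors.get_obs(); print(o["clock"],o["tool_pos"],o["finger_gap"])
go([((.567,.105,.15),1.534,0)])
p=vision.read_camera("wrist"); cv2.imwrite("pics/w2.png",p["color"][:,:,::-1]); p["fish"]=1
B=best("bin",p); 
for n in ("bin","tab","cover"):
    for r in spotter.regions_of(n,p): print(n,round(r["score"],2),r["box"])
im=p["color"][:,:,::-1].copy()
for q in place([box(-125,125,-65,65,130,130.01),box(-111.5,-23.5,-58,58,135,135.5),box(-72.5,-62.5,-30,30,135,167.5)],.574,.2116,1.534): cv2.polylines(im,[cv2.convexHull(np.float32(proj(p,q))).astype(int)],1,(255,0,255),1)
cv2.imwrite("pics/w2.png",im)
E
```

```text
3.025 [ 0.55984279 -0.05643806  0.24691004] -0.0002968239863499213
row [-0.006, -0.002, -0.001, 0.807, 0.008, 0.486] mm 188 deg 0.3
bin 0.56 [245.6, 0.0, 408.8, 56.4]
tab 0.78 [256.9, 0.0, 397.2, 16.9]
cover 0.67 [259.7, 0.9, 398.7, 12.0]
cover 0.5 [255.4, 216.6, 316.6, 303.4]
```

View pics/w2.png

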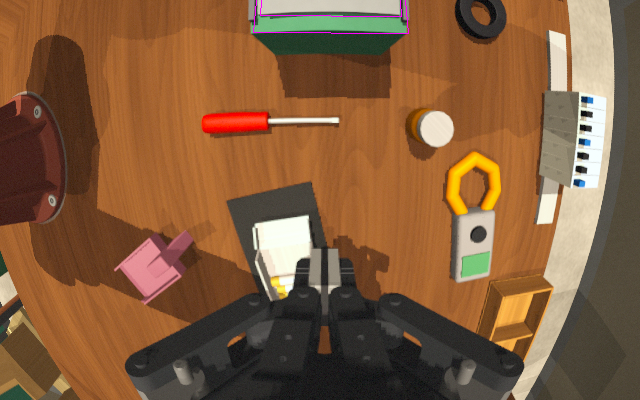

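The projected bin outline lies on the seen bin edge, at rows 15–32. Lowering in front of the tab.

Call:
{"api": "play_rows", "payload": {"motion": [[0,0,0,0.3,0.01,0.1,1],[0,0,0,0.6,0.01,0.25,1],[0,0,0,0.8,0.01,0.4,1],[0,0,0,0.81,0.01,0.486,1],[0,0,0,0.81,0.01,0.486,1]]}}

```text
clock: 3.9
tool_pos: [0.5677, 0.1029, 0.1527]
tcp_rot: [0.721, 0.693, -0.001, -0.0]
wrist_force: [0.2, 0.2, 0.4]
finger_gap: -0.0003
grip_force: 0.0
```

Call:
{"api": "play_rows", "payload": {"motion": [[0,0,0,0.08,0,0,1],[0,0,0,0.16,0,0,1],[0,0,0,0.25,0,0,1],[0,0,0,0.35,0,0,1],[0,0,0,0.45,0,0,1],[0,0,0,0.54,0,0,1],[0,0,0,0.58,0,0,1],[0,0,0,0.6,0,0,1]]}}

```text
clock: 4.9
tool_pos: [0.5725, 0.2244, 0.153]
tcp_rot: [0.72, 0.694, -0.0, -0.0]
wrist_force: [-1.2, -1.0, 1.0]
finger_gap: 0.0
grip_force: 0.8
```

Call:
{"api": "play_rows", "payload": {"motion": [[0,0,0,0.02,0,0,1],[0,0,0,0.04,0,0,1],[0,0,0,0.06,0,0,1]]}}

```text
clock: 5.28
tool_pos: [0.573, 0.2339, 0.153]
tcp_rot: [0.721, 0.693, -0.002, 0.001]
wrist_force: [-4.1, -22.2, 4.1]
finger_gap: 0.0003
grip_force: 11.1
```

Call:
{"api": "play_rows", "payload": {"motion": [[0,0,0,-0.08,0,-0.02,1],[0,0,0,-0.2,0,-0.25,1],[0,0,0,-0.45,0,-0.45,0.5],[0,0,0,-0.72,0,-0.6,0],[0,0,0,-1,0,-0.6,0]]}}

```text
clock: 5.9
tool_pos: [0.5666, 0.0341, 0.2769]
tcp_rot: [0.72, 0.694, 0.002, 0.002]
wrist_force: [0.9, -0.7, 0.2]
finger_gap: 0.0544
grip_force: 0.0
```

Call:
{"api": "play_rows", "payload": {"motion": [[0,0,0,-0.3,0.05,0,0],[0,0,0,-0.6,0.1,0,0],[0,0,0,-0.9,0.2,0,0],[0,0,0,-1,0.22,0,0]]}}

```text
clock: 6.4
tool_pos: [0.602, -0.1693, 0.2729]
tcp_rot: [0.722, 0.692, 0.0, 0.0]
wrist_force: [-0.7, 0.3, -0.1]
finger_gap: 0.0857
grip_force: 0.0
```

```bash
python3 - <<'E'
from h import *
o=sensors.get_obs(); print(o["clock"],o["tool_pos"],o["finger_gap"])
p=vision.read_camera("wrist"); p["fish"]=1; cv2.imwrite("pics/w3.png",p["color"][:,:,::-1])
T=vision.read_camera("top");v,u=np.nonzero(best("tab",T)); print("tab",ray(T,[[u.mean(),v.mean()]],.16))
im=p["color"][:,:,::-1].copy()
for q in place(SC,.509,-.191,1.70,.003): cv2.polylines(im,[cv2.convexHull(np.float32(proj(p,q))).astype(int)],1,(0,0,255),1)
cv2.imwrite("pics/w3.png",im)
go([((.5177,-.258,.20),1.70,0)])
E
```

```text
6.4 [ 0.60195701 -0.16925465  0.27285198] 0.08571343654639625
tab [[0.56976563 0.24267355 0.16      ]]
row [0.0, -0.001, -0.215, -0.477, -0.401, 0.366] mm 145 deg 9.7
```

View pics/w3.png

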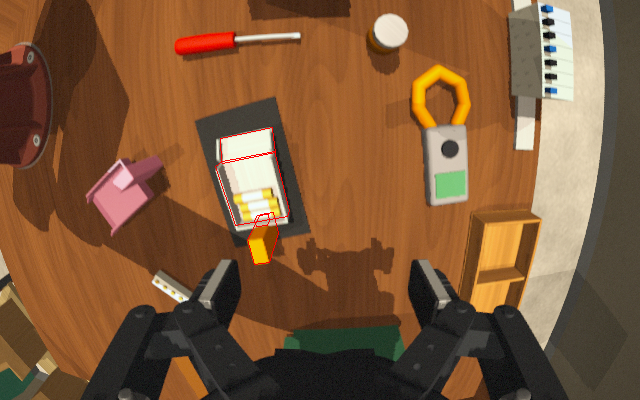

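Overlay is within about 2 px of the scoop, and the whole handle is visible at (262,240). I'll refit from both wrist views.

```bash
python3 - <<'E'
from h import *
import pickle
p1=pickle.load(open("w1.pkl","rb")); p=vision.read_camera("wrist"); p["fish"]=1; pickle.dump(p,open("w3.pkl","wb"))
def mask(p,x0,y0,x1,y1):
    hsv=cv2.cvtColor(p["color"],cv2.COLOR_RGB2HSV)
    m=cv2.inRange(hsv,(0,0,120),(180,90,255))|cv2.inRange(hsv,(12,180,110),(35,255,255))
    k=np.zeros_like(m);k[y0:y1,x0:x1]=m[y0:y1,x0:x1]; k=cv2.morphologyEx(k,cv2.MORPH_CLOSE,np.ones((7,7)))
    n,l,s,_=cv2.connectedComponentsWithStats(k); i=1+np.argmax(s[1:,4]); print(s[i]); return (l==i).astype(np.float32)
M1=mask(p1,345,60,425,200); M3=mask(p,208,120,300,270)
v1,v3=fit([(p1,M1)],SC,[.509,-.191,1.7],.003),fit([(p,M3)],SC,[.509,-.191,1.7],.003)
v=fit([(p1,M1),(p,M3)],SC,[.509,-.191,1.7],.003); print(v1,v3,v)
v=v[0]
h=(v[0]-.0675*np.cos(v[2]),v[1]-.0675*np.sin(v[2])); print("handle",h)
top=proj(p,np.array([[h[0],h[1],.088]])); print("handle top px",top)
hs=cv2.cvtColor(p["color"],cv2.COLOR_RGB2HSV); b=cv2.inRange(hs,(12,180,200),(35,255,255)); b[:225]=0;b[275:]=0;b[:,:240]=0;b[:,285:]=0
n,l,s,c=cv2.connectedComponentsWithStats(b); i=1+np.argmax(s[1:,4]); print("orange bright",s[i],c[i],ray(p,[c[i]],.088))
go([((h[0],h[1],.20),v[2],0),((h[0],h[1],.13),v[2],0)])
im=p["color"][110:280,195:310,::-1]; im=cv2.resize(im,None,fx=3.5,fy=3.5,interpolation=cv2.INTER_CUBIC)
E
```

```text
[ 345   60   80  140 7692]
[ 208  129   92  141 7740]
([np.float64(0.510435495700841), np.float64(-0.18985794696638353), np.float64(1.6754855718377681)], np.float64(0.32816359400749207)) ([np.float64(0.5031660079074374), np.float64(-0.1910676882249036), np.float64(1.7439158064821902)], np.float64(0.22997674345970154)) ([np.float64(0.5071006363494501), np.float64(-0.18940950637927054), np.float64(1.7077387535793642)], np.float64(0.6179125308990479))
handle (np.float64(0.51631538596893), np.float64(-0.2562775734176581))
handle top px [[257.86086615 252.33295809]]
orange bright [248 239  21  26 375] [258.23733333 251.91466667] [[ 0.51686363 -0.25570784  0.088     ]]
row [0.0, -0.001, -0.223, -0.473, -0.409, 0.367] mm 145 deg 10.0
row [0.0, -0.001, -0.223, -0.473, -0.409, 0.717] mm 190 deg 10.0
```

Call:
{"api": "play_rows", "payload": {"motion": [[0,0,-0.08,-0.2,-0.15,0.1,0],[0,0,-0.16,-0.4,-0.35,0.25,0],[0,0,-0.22,-0.47,-0.41,0.45,0],[0,0,-0.22,-0.47,-0.41,0.7,0],[0,0,-0.22,-0.47,-0.41,0.717,0]]}}

```text
clock: 7.22
tool_pos: [0.5146, -0.2533, 0.1268]
tcp_rot: [0.657, 0.753, 0.0, -0.003]
wrist_force: [-1.3, 1.4, 0.2]
finger_gap: 0.0855
grip_force: 0.0
```

```bash
python3 - <<'E'
from h import *
o=sensors.get_obs(); print(o["clock"],o["tool_pos"],o["finger_gap"])
p=vision.read_camera("wrist"); p["fish"]=1
im=p["color"][:,:,::-1].copy()
for q in place(SC,.507,-.1895,1.71,.003): cv2.polylines(im,[cv2.convexHull(np.float32(proj(p,q))).astype(int)],1,(0,0,255),1)
cv2.imwrite("pics/w4.png",im)
go([((.5165,-.256,.045),1.71,0)])
E
```

```text
7.225 [ 0.51458138 -0.25329894  0.12682675] 0.08545670445352545
row [-0.002, -0.003, -0.004, -0.01, 0.003, 0.421] mm 84 deg 0.2
```

View pics/w4.png

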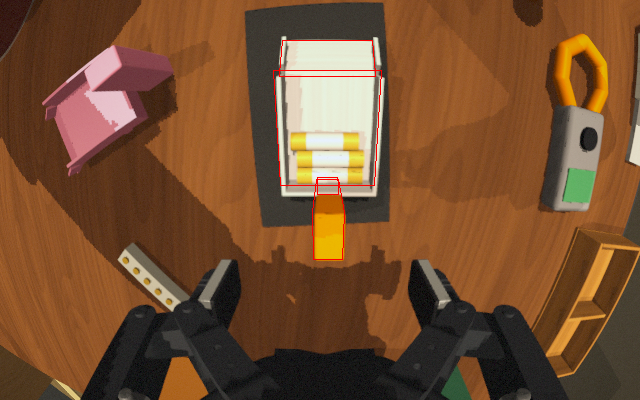

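Handle top at (329,250) lies between the fingers, in line with the overlay. Descend and grip.

Call:
{"api": "play_rows", "payload": {"motion": [[0,0,0,-0.01,0,0.2,0],[0,0,0,-0.01,0,0.35,0],[0,0,0,-0.01,0,0.41,0],[0,0,0,-0.01,0,0.41,0.5],[0,0,0,-0.01,0,0.41,1],[0,0,0,-0.01,0,0.41,1],[0,0,0,-0.01,0,0.41,1],[0,0,0,-0.01,0,0.41,1]], "grip_force": 90}}

```text
clock: 8.28
tool_pos: [0.517, -0.2586, 0.0491]
tcp_rot: [0.658, 0.753, -0.0, 0.001]
wrist_force: [-1.7, 0.4, 5.5]
finger_gap: 0.0192
grip_force: 87.5
```

```bash
cat >> h.py <<'E'
G=np.array([-.070,0,.046]); LIP=np.array([.0697,0,.0145])
def lipat(s,depth,phi,yb=0,a=1.534):
    "TCP for lip s mm past hinge, depth mm below bin top"
    L=np.array([.574,.2116,.13])+R.from_euler('z',1.534).apply(np.array([-104+s,yb,-depth])/1000)
    Rs=R.from_euler('z',a)*R.from_euler('y',np.radians(phi))
    return L+Rs.apply(G-LIP),a,phi
E
python3 - <<'E'
from h import *
o=sensors.get_obs(); 
p=o["tool_pos"]; up=(p[0],p[1],.215)
A=lipat(43,-25,0); print(A)
go([(up,1.705,0),((.54,-.16,.215),1.64,0),((.563,-.06,.215),1.58,0)])
E
```

```text
(array([0.56661664, 0.01103586, 0.1865    ]), 1.534, 0)
row [0.001, 0.001, 0.0, -0.001, 0.001, -0.83] mm 166 deg 0.1
row [0.001, 0.001, 0.083, 0.472, 0.181, -0.83] mm 194 deg 3.7
row [0.001, 0.001, 0.159, 0.952, 0.362, -0.83] mm 263 deg 7.2
```

Call:
{"api": "play_rows", "payload": {"motion": [[0,0,0,0,0,-0.05,1],[0,0,0,0,0,-0.15,1],[0,0,0,0,0,-0.3,1],[0,0,0,0,0,-0.45,1],[0,0,0,0,0,-0.6,1],[0,0,0,0,0,-0.75,1],[0,0,0,0,0,-0.83,1],[0,0,0,0,0,-0.83,1]]}}

```text
clock: 9.28
tool_pos: [0.5171, -0.2587, 0.2154]
tcp_rot: [0.658, 0.753, 0.0, 0.001]
wrist_force: [0.2, 0.1, -2.4]
finger_gap: 0.0191
grip_force: 88.1
```

```bash
python3 - <<'E'
from h import *
o=sensors.get_obs(); print(o["clock"],o["tool_pos"],o["finger_gap"],o["wrist_force"],o["torque"])
go([((.55,-.10,.215),1.62,0),((.56,-.066,.215),1.60,0)])
p=vision.read_camera("wrist"); p["fish"]=1
im=p["color"][:,:,::-1].copy()
Rt=R.from_quat(o["tcp_rot"])*R.from_matrix(np.diag([1,-1,-1.]))
for q in SC: cv2.polylines(im,[cv2.convexHull(np.float32(proj(p,Rt.apply(q-G)+o["tool_pos"]))).astype(int)],1,(0,0,255),1)
cv2.imwrite("pics/w5.png",im)
E
```

```text
9.275 [ 0.51713293 -0.25869196  0.21535373] 0.019138031206146027 [ 0.20020995  0.08927203 -2.44260893] [-0.09638368 -0.04496729  0.02910373]
row [0.002, 0.002, 0.109, 0.764, 0.269, 0.001] mm 162 deg 4.9
row [0.002, 0.002, 0.134, 0.926, 0.342, 0.001] mm 197 deg 6.0
```

View pics/w5.png

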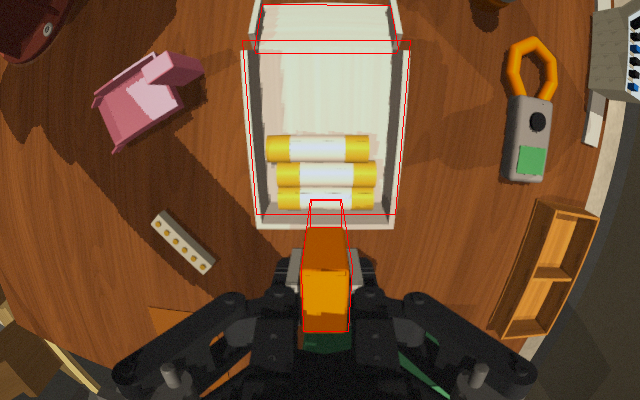

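Scoop is held level with the three fuses at the back wall (rows 135–210), and the overlay agrees. Carrying it slowly towards the bin.

Call:
{"api": "play_rows", "payload": {"motion": [[0,0,0.004,0.03,0.01,0,1],[0,0,0.013,0.09,0.034,0,1],[0,0,0.027,0.18,0.068,0,1],[0,0,0.04,0.28,0.103,0,1],[0,0,0.055,0.38,0.14,0,1],[0,0,0.07,0.48,0.178,0,1],[0,0,0.084,0.58,0.215,0,1],[0,0,0.1,0.68,0.253,0,1],[0,0,0.113,0.78,0.287,0,1],[0,0,0.123,0.86,0.315,0,1],[0,0,0.13,0.91,0.332,0,1],[0,0,0.134,0.926,0.342,0,1]]}}

```text
clock: 10.82
tool_pos: [0.5595, -0.0647, 0.2136]
tcp_rot: [0.696, 0.718, -0.0, -0.0]
wrist_force: [0.6, -0.2, -1.4]
finger_gap: 0.019
grip_force: 88.1
```

```bash
python3 - <<'E'
from h import *
o=sensors.get_obs(); print(o["clock"],o["tool_pos"])
go([((.564,-.04,.21),1.56,0),lipat(43,-30,0),lipat(43,-12,0)])
go([lipat(43,-12,0)]+[lipat(s,d,f) for s,d,f in((43,-5,0),(43,3,3),(43,9,6),(43,13,9),(43,16,12),(43,19,15),(43,22,19),(43,25,23),(43,27,28),(43,28,34),(43,28,40))],*(lambda x:(x[0],tr(x[1])))(lipat(43,-12,0)))
E
```

```text
10.825 [ 0.55947685 -0.06472067  0.21362499]
row [-0.001, -0.0, 0.052, 0.123, 0.026, 0.018] mm 25 deg 2.3
row [-0.001, -0.0, 0.085, 0.378, 0.047, 0.111] mm 79 deg 3.8
row [-0.001, -0.0, 0.085, 0.378, 0.047, 0.201] mm 86 deg 3.8
row [0.0, 0.0, 0.0, 0.0, 0.0, 0.0] mm 0 deg 0.0
row [0.0, 0.0, 0.0, 0.0, 0.0, 0.035] mm 7 deg 0.0
row [-0.0, -0.067, 0.0, 0.009, -0.0, 0.039] mm 8 deg 3.0
row [0.0, -0.133, -0.0, 0.02, -0.0, 0.033] mm 8 deg 6.0
row [0.0, -0.2, -0.0, 0.033, 0.0, 0.018] mm 8 deg 9.0
row [-0.0, -0.267, 0.0, 0.048, -0.0, -0.002] mm 10 deg 12.0
row [0.0, -0.333, -0.0, 0.065, 0.0, -0.02] mm 14 deg 15.0
row [0.0, -0.422, 0.0, 0.089, 0.0, -0.049] mm 20 deg 19.0
row [0.0, -0.511, 0.0, 0.117, -0.0, -0.075] mm 28 deg 23.0
row [0.0, -0.622, 0.0, 0.156, -0.0, -0.114] mm 39 deg 28.0
row [0.0, -0.756, 0.0, 0.207, -0.0, -0.164] mm 53 deg 34.0
row [-0.0, -0.889, 0.0, 0.265, -0.0, -0.212] mm 68 deg 40.0
```

Call:
{"api": "play_rows", "payload": {"motion": [[0,0,0.01,0.03,0.004,0,1],[0,0,0.025,0.1,0.012,0.01,1],[0,0,0.045,0.19,0.024,0.03,1],[0,0,0.06,0.27,0.034,0.06,1],[0,0,0.075,0.33,0.042,0.1,1],[0,0,0.085,0.365,0.046,0.15,1],[0,0,0.085,0.378,0.047,0.19,1],[0,0,0.085,0.378,0.047,0.201,1]]}}

```text
clock: 11.82
tool_pos: [0.5663, 0.0102, 0.1727]
tcp_rot: [0.72, 0.694, -0.0, -0.0]
wrist_force: [-0.6, -0.8, -1.2]
finger_gap: 0.019
grip_force: 88.0
```

```bash
python3 - <<'E'
from h import *
import pickle
o=sensors.get_obs(); print(o["clock"],o["tool_pos"],o["wrist_force"],lipat(43,-12,0)[0])
p=vision.read_camera("wrist"); p["fish"]=1; pickle.dump(p,open("w6.pkl","wb"))
im=p["color"][:,:,::-1].copy()
Rt=R.from_quat(o["tcp_rot"])*R.from_matrix(np.diag([1,-1,-1.]))
for q in SC: cv2.polylines(im,[cv2.convexHull(np.float32(proj(p,Rt.apply(q-G)+o["tool_pos"]))).astype(int)],1,(0,0,255),1)
for q in place([box(-125,125,-65,65,130,130.01),box(-105,-30,-50,50,130,130.01)],.574,.2116,1.534): cv2.polylines(im,[cv2.convexHull(np.float32(proj(p,q))).astype(int)],1,(255,0,255),1)
S=vision.read_camera("scene"); s=S["color"][:,:,::-1].copy()
for q in SC: cv2.polylines(s,[cv2.convexHull(np.float32(proj(S,Rt.apply(q-G)+o["tool_pos"]))).astype(int)],1,(0,0,255),1)
s=cv2.resize(s[150:300,310:490],(720,600))[:, :]
a=cv2.resize(im[0:300,180:480],(400,400)); b=cv2.resize(s,(400,400))
cv2.imwrite("pics/c6.png",np.hstack([a,b]))
E
```

```text
11.825 [0.56632087 0.01022448 0.17273361] [-0.60853584 -0.77777266 -1.23662733] [0.56661664 0.01103586 0.1735    ]
```

View pics/c6.png

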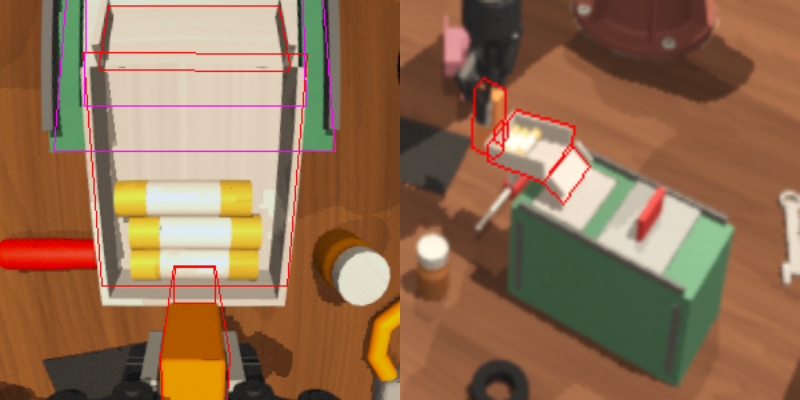

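Left: three fuses at the back wall, scoop centred between the bin rails. Right: lip above the flap, cover fully open. Now press the flap down with small tilts.

Call:
{"api": "play_rows", "payload": {"motion": [[0,0,0,0,0,0.035,1],[0,-0.03,0,0.005,0,0.04,1],[0,-0.067,0,0.009,0,0.039,1],[0,-0.1,0,0.015,0,0.036,1],[0,-0.133,0,0.02,0,0.033,1],[0,-0.167,0,0.026,0,0.026,1],[0,-0.2,0,0.033,0,0.018,1],[0,-0.2,0,0.033,0,0.018,1]]}}

```text
clock: 12.92
tool_pos: [0.5671, 0.0174, 0.1702]
tcp_rot: [0.718, 0.692, -0.057, 0.055]
wrist_force: [0.6, 0.8, -1.5]
finger_gap: 0.0191
grip_force: 88.3
```

```bash
python3 - <<'E'
from h import *
o=sensors.get_obs(); print(o["clock"],o["tool_pos"],lipat(43,13,9)[0],o["wrist_force"],o["torque"])
Rt=R.from_quat(o["tcp_rot"])*R.from_matrix(np.diag([1,-1,-1.]))
L=Rt.apply(LIP-G)+o["tool_pos"]; print("lip in bin mm",R.from_euler('z',-1.534).apply(L-[.574,.2116,.13])*1000+[104,0,0])
E
```

```text
12.925 [0.5670862  0.01743063 0.1702206 ] [0.5668612  0.01767898 0.16996608] [ 0.62675452  0.76780968 -1.48185863] [ 0.45447837 -0.02567601 -0.04488611]
lip in bin mm [ 42.73619897  -0.22410619 -12.80547875]
```

```bash
python3 - <<'E'
from h import *
x=lipat(43,13,9)
go([lipat(s,d,f) for s,d,f in((43,16,12),(43,19,15),(43,21,18),(43,23,21),(43,25,24),(43,26.5,27),(43,28,30),(43,29,33),(43,30,36),(43,30,39),(43,30,42))],x[0],tr(x[1],np.radians(9)))
E
```

```text
row [0.0, -0.067, -0.0, 0.012, -0.0, -0.022] mm 5 deg 3.0
row [0.0, -0.133, 0.0, 0.025, -0.0, -0.043] mm 10 deg 6.0
row [0.0, -0.2, 0.0, 0.039, -0.0, -0.068] mm 16 deg 9.0
row [0.0, -0.267, 0.0, 0.056, -0.0, -0.092] mm 22 deg 12.0
row [0.0, -0.333, 0.0, 0.074, -0.0, -0.116] mm 28 deg 15.0
row [0.0, -0.4, 0.0, 0.093, -0.0, -0.141] mm 34 deg 18.0
row [0.0, -0.467, 0.0, 0.115, -0.0, -0.166] mm 40 deg 21.0
row [0.0, -0.533, 0.0, 0.137, -0.0, -0.191] mm 47 deg 24.0
row [0.0, -0.6, 0.0, 0.161, 0.0, -0.216] mm 54 deg 27.0
row [0.0, -0.667, 0.0, 0.186, -0.0, -0.244] mm 61 deg 30.0
row [0.0, -0.733, 0.0, 0.212, -0.0, -0.271] mm 69 deg 33.0
```

Call:
{"api": "play_rows", "payload": {"motion": [[0,-0.067,0,0.012,0,-0.022,1],[0,-0.133,0,0.025,0,-0.043,1],[0,-0.2,0,0.039,0,-0.068,1],[0,-0.267,0,0.056,0,-0.092,1],[0,-0.333,0,0.074,0,-0.116,1],[0,-0.333,0,0.074,0,-0.116,1],[0,-0.4,0,0.093,0,-0.141,1],[0,-0.467,0,0.115,0,-0.166,1],[0,-0.533,0,0.137,0,-0.191,1],[0,-0.6,0,0.161,0,-0.216,1],[0,-0.6,0,0.161,0,-0.216,1],[0,-0.6,0,0.161,0,-0.216,1]], "grip_force": 110}}

```text
clock: 14.42
tool_pos: [0.5684, 0.0552, 0.2073]
tcp_rot: [0.685, 0.66, -0.222, 0.213]
wrist_force: [-0.3, 1.1, -1.4]
finger_gap: 0.019
grip_force: 107.6
```

```bash
python3 - <<'E'
from h import *
o=sensors.get_obs(); print(o["clock"],o["tool_pos"],lipat(43,30,36)[0],o["wrist_force"],o["torque"])
Rt=R.from_quat(o["tcp_rot"])*R.from_matrix(np.diag([1,-1,-1.]))
L=Rt.apply(LIP-G)+o["tool_pos"]; print("lip in bin mm",R.from_euler('z',-1.534).apply(L-[.574,.2116,.13])*1000+[104,0,0])
for cam in ("wrist","scene","top"):
    p=vision.read_camera(cam); 
    if cam=="wrist": p["fish"]=1
    im=p["color"][:,:,::-1].copy()
    print(cam,[(round(r["score"],2),np.round(r["box"])) for r in spotter.regions_of("fuse0",p)])
    for q in SC: cv2.polylines(im,[cv2.convexHull(np.float32(proj(p,Rt.apply(q-G)+o["tool_pos"]))).astype(int)],1,(0,0,255),1)
    if cam=="wrist": a=cv2.resize(im[0:300,180:480],(400,400))
    if cam=="scene": b=cv2.resize(im[150:300,310:460],(400,400))
cv2.imwrite("pics/c7.png",np.hstack([a,b]))
E
```

```text
14.425 [0.56837234 0.05522239 0.20732615] [0.5682793  0.05620082 0.20759764] [-0.34536171  1.14288208 -1.3812332 ] [ 1.27475248  0.01256501 -0.00673524]
lip in bin mm [ 42.26087003  -0.18906826 -30.06441143]
wrist [(0.26, array([242.,   0., 413., 333.]))]
scene [(0.31, array([244., 238., 304., 270.]))]
top []
```

View pics/c7.png

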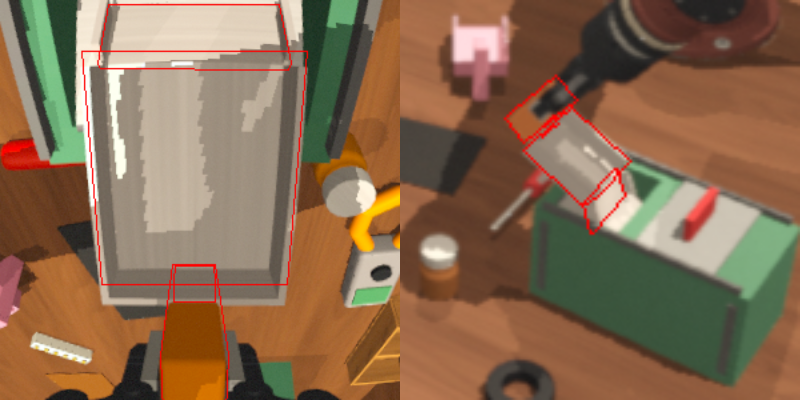

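Trough is empty and the grip unchanged; the spout is in the open flap. A little more tilt, then draw out.

```bash
python3 - <<'E'
from h import *
x=lipat(43,30,36)
go([lipat(s,d,f) for s,d,f in((43,30,40),(43,31,44),(43,15,44),(42,0,44),(40,-15,40),(36,-30,34),(20,-42,28),(0,-50,22),(-25,-50,15),(-50,-50,8),(-75,-50,0))],x[0],tr(x[1],np.radians(36)))
E
```

```text
row [-0.0, -0.089, 0.0, 0.013, -0.0, -0.048] mm 10 deg 4.0
row [0.0, -0.178, 0.0, 0.032, -0.0, -0.092] mm 19 deg 8.0
row [0.0, -0.178, 0.0, -0.015, -0.0, -0.156] mm 31 deg 8.0
row [0.0, -0.178, 0.0, -0.063, -0.0, -0.214] mm 45 deg 8.0
row [-0.0, -0.089, 0.0, -0.132, -0.0, -0.222] mm 52 deg 4.0
row [0.0, 0.044, 0.0, -0.21, -0.0, -0.198] mm 58 deg 2.0
row [0.0, 0.178, 0.0, -0.32, -0.0, -0.125] mm 69 deg 8.0
row [0.0, 0.311, 0.0, -0.426, 0.0, -0.024] mm 85 deg 14.0
row [0.0, 0.467, 0.0, -0.52, 0.0, 0.137] mm 108 deg 21.0
row [0.0, 0.622, 0.0, -0.603, 0.0, 0.296] mm 134 deg 28.0
row [0.0, 0.8, 0.0, -0.672, -0.0, 0.464] mm 163 deg 36.0
```

Call:
{"api": "play_rows", "payload": {"motion": [[0,-0.089,0,0.013,0,-0.048,1],[0,-0.178,0,0.032,0,-0.092,1],[0,-0.178,0,0.032,0,-0.092,1],[0,-0.178,0,0.032,0,-0.092,1],[0,-0.178,0,0.032,0,-0.092,1],[0,-0.178,0,-0.015,0,-0.156,1],[0,-0.178,0,-0.063,0,-0.214,1],[0,-0.178,0,-0.063,0,-0.214,1],[0,-0.089,0,-0.132,0,-0.222,1],[0,0.044,0,-0.21,0,-0.198,1],[0,0.178,0,-0.32,0,-0.125,1],[0,0.178,0,-0.32,0,-0.125,1]]}}

```text
clock: 16.23
tool_pos: [0.5672, 0.0158, 0.2673]
tcp_rot: [0.7, 0.672, -0.173, 0.168]
wrist_force: [-0.3, -0.4, -1.3]
finger_gap: 0.0191
grip_force: 107.9
```

```bash
python3 - <<'E'
from h import *
o=sensors.get_obs(); print(o["clock"],o["tool_pos"],lipat(20,-42,28)[0],o["wrist_force"],o["torque"],o["finger_gap"])
for cam in ("wrist","scene","top"):
    p=vision.read_camera(cam)
    if cam=="wrist": p["fish"]=1
    print(cam,[(round(r["score"],2),np.round(r["box"])) for r in spotter.regions_of("fuse0",p)],[(round(r["score"],2),np.round(r["box"])) for r in spotter.regions_of("flap",p)])
    hs=cv2.cvtColor(p["color"],cv2.COLOR_RGB2HSV); m=cv2.inRange(hs,(20,140,150),(35,255,255))
    n,l,s,c=cv2.connectedComponentsWithStats(m); print("yellow",[(s[i][4],c[i].round()) for i in range(1,n) if s[i][4]>3])
    q=place([box(-103,-32,-46,46,130,130.01)],.574,.2116,1.534)[0]
    im=np.zeros((400,640),np.uint8); cv2.fillConvexPoly(im,cv2.convexHull(np.float32(proj(p,q))).astype(int),1)
    px=p["color"][im>0]; print("mouth rgb",px.mean(0).round(),px.std(0).round(),len(px))
    np.save(f"{cam}_m.npy",p["color"])
E
```

```text
16.225 [0.56723402 0.01583167 0.26732856] [0.56691612 0.01917092 0.26539803] [-0.34804062 -0.40468362 -1.25257236] [ 0.59243211 -0.01338164  0.03539087] 0.019084870269880032
wrist [] [(0.62, array([250.,   0., 389.,   4.]))]
yellow [(np.int32(804), array([464., 136.])), (np.int32(4), array([220., 262.])), (np.int32(4), array([228., 264.])), (np.int32(4), array([242., 270.]))]
mouth rgb [195. 181. 161.] [27. 27. 25.] 2054
scene [] [(0.88, array([368., 209., 407., 235.])), (0.31, array([400., 215., 442., 251.]))]
yellow [(np.int32(9), array([299., 258.]))]
mouth rgb [241. 234. 215.] [27. 26. 27.] 564
top [] [(0.84, array([224., 179., 250., 201.]))]
yellow [(np.int32(17), array([210., 113.])), (np.int32(153), array([310., 139.]))]
mouth rgb [173. 168. 152.] [76. 82. 78.] 692
```

```bash
python3 - <<'E'
from h import *
x=lipat(20,-42,28)
go([lipat(s,d,f) for s,d,f in((0,-50,20),(-25,-50,12),(-50,-50,5),(-70,-50,0))],x[0],tr(x[1],np.radians(28)))
y=lipat(-70,-50,0); print(y)
go([((.535,-.21,.215),1.70,0)],y[0],tr(y[1]))
E
```

```text
row [-0.0, 0.178, -0.0, -0.122, 0.0, 0.11] mm 33 deg 8.0
row [-0.0, 0.356, -0.0, -0.234, 0.0, 0.269] mm 71 deg 16.0
row [0.0, 0.511, -0.0, -0.334, 0.0, 0.414] mm 106 deg 23.0
row [0.0, 0.622, -0.0, -0.408, 0.0, 0.522] mm 133 deg 28.0
(array([ 0.5624596 , -0.10188765,  0.2115    ]), 1.534, 0)
row [0.0, 0.0, -0.211, -0.545, -0.117, -0.018] mm 112 deg 9.5
```

Call:
{"api": "play_rows", "payload": {"motion": [[0,0.178,0,-0.122,0,0.11,1],[0,0.356,0,-0.234,0,0.269,1],[0,0.511,0,-0.334,0,0.414,1],[0,0.622,0,-0.408,0,0.522,1],[0,0.622,0,-0.408,0,0.522,1]]}}

```text
clock: 17.3
tool_pos: [0.5616, -0.1051, 0.2102]
tcp_rot: [0.722, 0.692, -0.001, -0.001]
wrist_force: [0.2, 1.0, -1.8]
finger_gap: 0.0186
grip_force: 107.8
```

Call:
{"api": "play_rows", "payload": {"motion": [[0,0,-0.07,-0.2,-0.04,0,1],[0,0,-0.14,-0.4,-0.08,0,1],[0,0,-0.21,-0.545,-0.117,0,1],[0,0,-0.21,-0.545,-0.117,0,1]]}}

```text
clock: 17.8
tool_pos: [0.5349, -0.2114, 0.2118]
tcp_rot: [0.661, 0.75, -0.001, 0.0]
wrist_force: [0.8, 0.7, -2.0]
finger_gap: 0.0191
grip_force: 108.0
```

```bash
python3 - <<'E'
from h import *
o=sensors.get_obs(); print(o["clock"],o["tool_pos"],np.degrees((tr(1.70).inv()*R.from_quat(o["tcp_rot"])).as_rotvec()))
Rt=R.from_quat(o["tcp_rot"])*R.from_matrix(np.diag([1,-1,-1.]))
obs=[];ig={};keep=[]
for cam in ("top","scene","wrist"):
    p=vision.read_camera(cam); keep.append(p)
    if cam=="wrist": p["fish"]=1
    g=cv2.cvtColor(p["color"],cv2.COLOR_RGB2HSV)
    q=place([box(-130,130,-85,85,0,3)],.5,-.184,1.755)[0]; roi=np.zeros((400,640),np.uint8); cv2.fillConvexPoly(roi,cv2.convexHull(np.float32(proj(p,q))).astype(int),1)
    m=((g[...,1]<70)&(g[...,2]<110)&(roi>0)).astype(np.uint8)
    b=[cv2.boundingRect(m),int(m.sum())]; 
    s=sil(p,[Rt.apply(q-G)+o["tool_pos"] for q in SC]); ig[id(p)]=((cv2.dilate(s,np.ones((15,15)))>0)).astype(np.float32)
    f=m.astype(np.float32); print(cam,b,fit([(p,f)],MAT,[.5,-.184,1.755],0,ig)); 
    r=spotter.regions_of("mat",p); print([(round(x["score"],2),np.round(x["box"])) for x in r])
    np.savez(cam+"_mat.npz",m=m)
E
```

```text
17.8 [ 0.53489114 -0.21140345  0.21184108] [ 0.03518962 -0.06933528  0.15229503]
top [(0, 0, 0, 0), 0] ([np.float64(0.5552257078392191), np.float64(-0.1412900393717766), np.float64(1.65314866853845)], np.float64(30.9375))
[(0.92, array([436., 240., 499., 286.]))]
scene [(277, 190, 64, 32), 1189] ([np.float64(0.49889914814732367), np.float64(-0.18453412503683078), np.float64(1.7737709531184587)], np.float64(0.14038865268230438))
[(0.72, array([222., 131., 273., 162.])), (0.6, array([275., 191., 342., 221.]))]
wrist [(239, 40, 31, 190), 1689] ([np.float64(0.5), np.float64(-0.164), np.float64(1.755)], np.float64(0.001775147975422442))
[(0.67, array([239.,  65., 246., 133.])), (0.52, array([142., 332., 222., 396.]))]
```

```bash
python3 - <<'E'
from h import *
go([((.5124,-.2533,.212),1.757,0),((.5124,-.2533,.08),1.757,0),((.5124,-.2533,.053),1.757,0)])
E
```

```text
row [0.0, 0.0, -0.073, -0.202, -0.142, -0.001] mm 49 deg 3.3
row [0.0, 0.0, -0.073, -0.202, -0.142, 0.659] mm 141 deg 3.3
row [0.0, 0.0, -0.073, -0.202, -0.142, 0.794] mm 166 deg 3.3
```

Call:
{"api": "play_rows", "payload": {"motion": [[0,0,-0.07,-0.2,-0.14,0.05,1],[0,0,-0.073,-0.202,-0.142,0.25,1],[0,0,-0.073,-0.202,-0.142,0.45,1],[0,0,-0.073,-0.202,-0.142,0.65,1],[0,0,-0.073,-0.202,-0.142,0.75,1],[0,0,-0.073,-0.202,-0.142,0.794,1],[0,0,-0.073,-0.202,-0.142,0.794,1]]}}

```text
clock: 18.98
tool_pos: [0.5124, -0.2545, 0.0535]
tcp_rot: [0.639, 0.769, -0.0, 0.0]
wrist_force: [0.2, -0.2, -1.4]
finger_gap: 0.0188
grip_force: 107.8
```

```bash
python3 - <<'E'
from h import *
o=sensors.get_obs(); print(o["clock"],o["tool_pos"],o["wrist_force"])
go([((.5124,-.2533,.0485),1.757,0)])
E
```

```text
18.975 [ 0.51238993 -0.25446423  0.05354572] [ 0.16047829 -0.23727112 -1.41175044]
row [0.001, 0.001, -0.002, 0.006, 0.001, 0.025] mm 5 deg 0.1
```

Call:
{"api": "play_rows", "payload": {"motion": [[0,0,0,0.005,0,0.012,1],[0,0,0,0.005,0,0.02,1],[0,0,0,0.005,0,0.023,1],[0,0,0,0.005,0,0.023,1]]}}

```text
clock: 19.48
tool_pos: [0.5122, -0.2536, 0.0491]
tcp_rot: [0.639, 0.769, -0.0, 0.001]
wrist_force: [-0.7, 1.0, 5.2]
finger_gap: 0.0186
grip_force: 109.0
```

Seated (+5 N). Release and rise straight up.

Call:
{"api": "play_rows", "payload": {"motion": [[0,0,0,0,0,0,0.7],[0,0,0,0,0,0,0.4],[0,0,0,0,0,0,0],[0,0,0,0,0,0,0],[0,0,0,0,0,0,0],[0,0,0,0,0,-0.1,0],[0,0,0,0,0,-0.3,0],[0,0,0,0,0,-0.6,0],[0,0,0,0,0,-0.9,0],[0,0,0,0,0,-1,0]]}}

```text
clock: 20.72
tool_pos: [0.5129, -0.2542, 0.2546]
tcp_rot: [0.639, 0.769, -0.0, 0.004]
wrist_force: [0.1, 0.1, -0.3]
finger_gap: 0.0854
grip_force: 0.0
```

```bash
python3 - <<'E'
from h import *
import pickle
o=sensors.get_obs(); print(o["clock"],o["tool_pos"],o["finger_gap"])
p=vision.read_camera("wrist"); p["fish"]=1; pickle.dump(p,open("w8.pkl","wb"))
hs=cv2.cvtColor(p["color"],cv2.COLOR_RGB2HSV); S=.003
q=place([box(-105,105,-60,60,0,60)],.4995,-.1845,1.757)[0]; roi=np.zeros((400,640),np.uint8); cv2.fillConvexPoly(roi,cv2.convexHull(np.float32(proj(p,q))).astype(int),255)
wh=(cv2.inRange(hs,(0,0,120),(180,90,255))|cv2.inRange(hs,(8,180,110),(35,255,255)))&roi
wh=cv2.morphologyEx(wh,cv2.MORPH_CLOSE,np.ones((7,7)))
n,l,s,_=cv2.connectedComponentsWithStats(wh); i=1+np.argmax(s[1:,4]); print(s[i])
print("scoop",fit([(p,(l==i).astype(np.float32))],SC,[.4995,-.1845,1.757],.003))
print([(round(r["score"],2),np.round(r["box"])) for n in("scoop","mat","scoop_handle") for r in spotter.regions_of(n,p)])
g=((hs[...,1]<70)&(hs[...,2]<100)&(roi>0)).astype(np.float32)
sc={id(p):(cv2.dilate(sil(p,place(SC,.4995,-.1845,1.757,.003)),np.ones((13,13)))>0).astype(np.float32)}
print("mat",g.sum(),fit([(p,g)],MAT,[.4995,-.1845,1.757],0,sc))
hm=spotter.regions_of("scoop_handle",p)
b=cv2.inRange(hs,(12,180,200),(35,255,255)); b&=cv2.dilate(roi,np.ones((41,41)))
n,l,s,c=cv2.connectedComponentsWithStats(b); i=1+np.argmax(s[1:,4]); print("handle top",s[i],ray(p,[c[i]],.088),"expect",.4995+.0675*.185,-.1845-.0675*.983)
go([((.54,-.08,.27),1.60,0)])
E
```

```text
20.725 [ 0.51292727 -0.25423175  0.25462314] 0.08536331895402402
[  268    18   112   185 12597]
scoop ([np.float64(0.4979886785341431), np.float64(-0.18493558864808052), np.float64(1.7526849331215337)], np.float64(0.4415631592273712))
[(0.8, array([288.,  52., 357., 193.])), (0.58, array([114.,  50., 222., 141.])), (0.88, array([276.,  29., 370., 184.])), (0.64, array([151., 288., 197., 371.])), (0.36, array([288.,  50., 358., 193.])), (0.88, array([291.,  48., 356., 195.])), (0.65, array([115.,  50., 221., 136.]))]
mat 6569.0 ([np.float64(0.49836749172564176), np.float64(-0.1835050105632427), np.float64(1.7577959398997423)], np.float64(0.03371385112404823))
handle top [313 161  20  33 641] [[ 0.51026126 -0.25129411  0.088     ]] expect 0.5119875 -0.25085250000000003
row [-0.001, -0.001, 0.198, 0.825, 0.299, -0.112] mm 177 deg 8.9
```

Scoop stands within about 2 mm of the mat's centre. Now shut the cover.

Call:
{"api": "play_rows", "payload": {"motion": [[0,0,0.05,0.25,0.08,-0.05,0.5],[0,0,0.1,0.5,0.16,-0.1,1],[0,0,0.15,0.7,0.24,-0.11,1],[0,0,0.2,0.825,0.3,-0.11,1]]}}

```text
clock: 21.48
tool_pos: [0.54, -0.078, 0.269]
tcp_rot: [0.697, 0.717, -0.0, -0.001]
wrist_force: [0.4, -0.1, 0.5]
finger_gap: 0.0123
grip_force: 0.0
```

```bash
python3 - <<'E'
from h import *
o=sensors.get_obs(); print(o["clock"],o["tool_pos"])
go([((.56,.10,.27),1.534,0)]); go([((.576,.285,.25),1.534,0)],(.56,.10,.27),tr(1.534))
E
```

```text
21.475 [ 0.5400094  -0.07797156  0.26898931]
row [-0.002, -0.001, 0.082, 0.887, 0.124, -0.004] mm 179 deg 3.7
row [0.0, 0.0, 0.0, 0.927, 0.046, 0.1] mm 187 deg 0.0
```

Call:
{"api": "play_rows", "payload": {"motion": [[0,0,0.04,0.3,0.04,0,1],[0,0,0.08,0.6,0.08,0,1],[0,0,0.082,0.887,0.124,0,1],[0,0,0.082,0.887,0.124,0,1]]}}

```text
clock: 21.98
tool_pos: [0.5593, 0.1016, 0.2684]
tcp_rot: [0.718, 0.696, -0.001, -0.001]
wrist_force: [0.4, -1.2, 0.3]
finger_gap: -0.0001
grip_force: 0.0
```

Call:
{"api": "play_rows", "payload": {"motion": [[0,0,0,0.3,0.015,0,1],[0,0,0,0.6,0.03,0,1],[0,0,0,0.85,0.04,0.05,1],[0,0,0,0.93,0.046,0.1,1],[0,0,0,0.93,0.046,0.1,1]]}}

```text
clock: 22.6
tool_pos: [0.5756, 0.283, 0.248]
tcp_rot: [0.72, 0.694, -0.002, -0.001]
wrist_force: [-0.5, -0.3, -0.1]
finger_gap: -0.0002
grip_force: 0.0
```

```bash
python3 - <<'E'
from h import *
o=sensors.get_obs(); print(o["clock"],o["tool_pos"],o["finger_gap"])
T=vision.read_camera("scene")
print([(n,round(r["score"],2),np.round(r["box"])) for n in("tab","cover","flap") for r in spotter.regions_of(n,T)])
go([((.576,.285,.153),1.534,0)]); go([((.5715,.165,.153),1.534,0)],(.576,.285,.153),tr(1.534))
E
```

```text
22.6 [0.57563975 0.28303719 0.24799089] -0.00019756327708146386
[('tab', 0.64, array([401., 218., 444., 249.])), ('cover', 0.97, array([402., 218., 443., 256.])), ('flap', 0.86, array([372., 212., 406., 238.])), ('flap', 0.51, array([282., 180., 331., 215.]))]
row [0.001, 0.0, -0.002, 0.016, -0.005, 0.489] mm 98 deg 0.1
row [0.0, 0.0, 0.0, -0.6, -0.0, 0.0] mm 120 deg 0.0
```

Call:
{"api": "play_rows", "payload": {"motion": [[0,0,0,0.015,0,0.2,1],[0,0,0,0.015,0,0.4,1],[0,0,0,0.015,0,0.475,1],[0,0,0,0.015,0,0.475,1]]}}

```text
clock: 23.3
tool_pos: [0.5763, 0.2856, 0.1552]
tcp_rot: [0.72, 0.694, -0.0, -0.0]
wrist_force: [-0.6, 0.4, 1.0]
finger_gap: -0.0001
grip_force: 0.0
```

Call:
{"api": "play_rows", "payload": {"motion": [[0,0,0,-0.08,0,0,1],[0,0,0,-0.16,0,0,1],[0,0,0,-0.25,0,0,1],[0,0,0,-0.35,0,0,1],[0,0,0,-0.45,0,0,1],[0,0,0,-0.54,0,0,1],[0,0,0,-0.58,0,0,1],[0,0,0,-0.595,0,0,1]]}}

```text
clock: 24.3
tool_pos: [0.5721, 0.167, 0.1552]
tcp_rot: [0.72, 0.694, -0.0, -0.0]
wrist_force: [0.5, 1.5, 0.9]
finger_gap: 0.0003
grip_force: 0.8
```

Call:
{"api": "play_rows", "payload": {"motion": [[0,0,0,-0.02,0,0,1],[0,0,0,-0.04,0,0,1],[0,0,0,-0.05,0,0,1],[0,0,0,-0.055,0,0,1]]}}

```text
clock: 24.8
tool_pos: [0.5718, 0.1603, 0.1553]
tcp_rot: [0.719, 0.695, 0.003, -0.002]
wrist_force: [4.1, 22.8, -1.0]
finger_gap: 0.0002
grip_force: 11.5
```

At the hard stop. Back off, rise, and check.

Call:
{"api": "play_rows", "payload": {"motion": [[0,0,0,0.08,0,0,1],[0,0,0,0.12,0,-0.05,1],[0,0,0,0.12,0,-0.3,1],[0,0,0,0.12,0,-0.55,1],[0,0,0,0.12,0,-0.6,1],[0,0,0,0.12,0,-0.6,1]]}}

```text
clock: 25.55
tool_pos: [0.573, 0.1805, 0.2758]
tcp_rot: [0.72, 0.694, 0.0, 0.001]
wrist_force: [-0.3, -0.2, 0.4]
finger_gap: 0.0001
grip_force: 0.0
```

```bash
python3 - <<'E'
from h import *
o=sensors.get_obs(); print(o["clock"],o["tool_pos"],o["wrist_force"])
S=vision.read_camera("scene"); T=vision.read_camera("top")
for p in (S,T): print([(n,round(r["score"],2),np.round(r["box"])) for n in("tab","cover","scoop","fuse0","screwdriver") for r in spotter.regions_of(n,p)])
# tab position by silhouette sweep in scene
m=best("tab",S); hs=cv2.cvtColor(S["color"],cv2.COLOR_RGB2HSV); red=((cv2.inRange(hs,(0,150,90),(9,255,255))|cv2.inRange(hs,(172,150,90),(180,255,255)))>0).astype(np.float32)
r=np.zeros_like(red); r[195:245,360:450]=red[195:245,360:450]
c=[(np.abs(sil(S,place([box(-72.5+d,-62.5+d,-30,30,136,167.5)],.574,.2116,1.534))-r).sum(),d) for d in range(-10,110,1)]; print(sorted(c)[:4],r.sum())
E
```

```text
25.55 [0.57298497 0.18048194 0.2758497 ] [-0.30763045 -0.22412411  0.36329644]
[('tab', 0.7, array([366., 204., 412., 237.])), ('cover', 0.69, array([368., 208., 413., 240.])), ('scoop', 0.85, array([330., 158., 348., 188.])), ('scoop', 0.79, array([283., 181., 329., 210.])), ('fuse0', 0.52, array([344., 284., 362., 306.])), ('screwdriver', 0.45, array([344., 207., 376., 235.]))]
[('tab', 0.8, array([223., 169., 254., 205.])), ('cover', 0.82, array([220., 166., 255., 208.])), ('scoop', 0.91, array([321., 197., 371., 226.])), ('scoop', 0.79, array([328., 255., 362., 300.])), ('scoop', 0.29, array([279., 154., 295., 169.])), ('fuse0', 0.73, array([323., 199., 367., 224.])), ('screwdriver', 0.6, array([282., 217., 292., 241.]))]
[(np.float32(222.4375), 1), (np.float32(222.8125), 3), (np.float32(222.9375), 2), (np.float32(223.0625), 0)] 260.0
```

```bash
python3 -c "
from cell import manip
print(manip.finish_job())"
```

```text
the job is handed in; nothing more can be done
None
```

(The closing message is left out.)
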